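Dispatch the model train from the control console

TASK

Send the model train off from the wooden control console, pressing with the fingertips: first press down the raised far end of the points rocker until it has tipped fully over, then push the square key fully in so that it stays in, and then press the big round run button fully down and keep it down: the program finishes while the fingers still hold that button pressed. Leave the small round button alone, and leave the toy car, tank truck, wagon and signal post where they stand.

Things in the scene. Friction and masses are not known exactly. Their poses are not given: they have to be found in the camera images.
- console: Fixed wooden box, 130 (x) x 380 (y) x 45 mm high. Origin: centre of its underside; x points away from the robot, y left along the row; yaw within 0.25 rad. On top five slots along y, 70 mm apart: four hold controls with black caps, at the console's yaw, each on a grey housing 100 (x) x 56 (y) x 14 mm high; in the fifth stands a toy car. Which is where varies.
- rocker_far (a point): Points rocker: a paddle 65 (x) x 30 (y) mm, a shallow V (each half rises 0.2 rad outward), pivoting about y over its housing's centre, 6 mm above the housing. This point, moving with it, is on the top face of the far half, 24 mm beyond the pivot (console +x). The far end is raised at the start; thrown, this point sinks about 9 mm and that half is level, some 12 mm above the housing.
- rocker (a joint): Rocker angle, rad: about -0.2 to -0.14 at the start (far end up, near half level); +0.2 when fully over (far half level, near end up). Friction only, about 2 to 5 N at the far half; it stays where it is left.
- key_top (a point): Square key, 30 x 30 mm cap: centre of its top face (moves with it), 14 mm above its housing when out, 6 mm when in. It is pressed straight down.
- key (a joint): Depth of the square key, m: 0 out, 0.008 fully in. Friction only, about 2.5 N; it stays where it is pushed.
- run_top (a point): Big round run button, 42 mm diameter cap: centre of its top face (moves with it), 14 mm above its housing when out, 6 mm when down. It is pressed straight down.
- run (a joint): Depth of the big round button, m: 0 out, 0.008 fully down. A spring returns it; 1.4 N starts it, 4.5 N takes it fully down.
- aux_top (a point): Small round button, 18 mm diameter cap, to be left alone: centre of its top face, 14 mm above its housing.
- aux (a joint): Depth of the small round button, m: 0 out, 0.008 down. The same spring as the run button.
- car: Loose red toy car, 92 (x) x 41 (y) x 32 mm high, standing on the console in the slot without a control. Origin under its centre.
- truck: Loose toy tank truck, blue cab and metal tank, 113 (x) x 42 x 52 mm high, on the table beyond the console. Origin under its centre.
- wagon: Loose brown railway wagon, 124 (x) x 50 x 68 mm high, on the table at the console's left (+y) end. Origin under its centre.
- signal: Loose signal post, round base 46 mm in diameter, 118 mm high, on the table at the console's right (-y) end. Origin under its centre.

How it is judged:
On the way, in this order (a step that is already met when the one before it is completed fails the run):
1. the rocker is tipped over, far end down (value of joint rocker above 0.14 rad), for 0.1 s.
2. the square key is pushed in (value of joint key above 0.0055 m), for 0.1 s.
3. the fingers press the big round button down (value of joint run above 0.0055 m and contact force between the fingers and run above 0.5 N), for 0.2 s.
At the end, for the whole second after the job is handed in: At the end the rocker is over (above 0.14 rad), the square key is in (deeper than 5.5 mm), the fingers hold the big round button down (deeper than 5.5 mm, with more than 0.5 N), the small round button is not pressed (under 3 mm), and car, truck, wagon and signal are within 20 mm of where they began (all of step 3 and value of joint rocker above 0.14 rad and value of joint key above 0.0055 m and value of joint aux below 0.003 m and distance of each of car, truck, wagon, signal from where it was at the start of the episode below 0.02 m); the arm keeps its last pose, push and grip.
It fails at once if the small round button is pressed (3 mm or more) (value of joint aux above 0.003 m).
It fails at once if the square key is pressed in (beyond 4 mm) before the rocker is over (value of joint key above 0.004 m and value of joint rocker below 0.1 rad).
It fails at once if the big round button is pressed (beyond 4 mm) before the rocker is over and the square key is in (value of joint run above 0.004 m and (value of joint rocker below 0.1 rad or value of joint key below 0.004 m)).
It fails at once if the car, truck, wagon or signal is lifted, carried or pushed 20 mm or more (not (distance of each of car, truck, wagon, signal from where it was at the start of the episode below 0.02 m)).
It also fails if it takes over 35 s, if anything falls off the work surface, if the arm or the gripper's body presses on something with over 40 N, if the wrist force passes 120 N, or if a joint passes its speed limit or range.

ROBOT

A 6-joint arm with a two-finger parallel gripper is mounted at the origin on the work surface. World frame = base frame: x ahead of the robot, y to its left, z up, the work surface at z = 0. Lengths are in m, angles in rad, forces in N, time in s.
With the tool pointing down it reaches from about 0.325 to 0.85 m from the base axis. Payload 15.5 kg.
Tool frame: the origin (TCP) lies midway between the tips of the shut fingers; the grasp point (between the pads) lies 19 mm behind it; z points along the fingers, y is the line along which they close (so a half turn about z gives the same grasp; the last joint's range is limited). The gripper opens to 91 mm and grips with 3 to 60 N. Pads are 32 mm wide; open, the fingers measure 118 mm over their backs; the gripper's body (76 mm by 178 mm) begins 60 mm behind the grasp point.
Start: joints at [-1.444, 0.494, 1.345, -0, 1.302, -0.096], TCP at [0.137, -0.61, 0.214] pointing down, gripper open.
Joint ranges: [-2.91, 2.91], [-0.82, 2.16], [0.22, 2.67], [-1.22, 4.37], [0.12, 2.79], [-3.08, 3.08]. Speed limits (rad/s): [1.89, 1.89, 2.57, 3.01, 3.01, 3.01].

INTERFACE

Orientations are given as a unit quaternion [w, x, y, z].
In Python, from rig import arm, kinematics, viewer gives the robot as it stands. Calls block until the motion is done:
- arm.move_ptp(position, orientation): joint-space move of the TCP to a pose.
- arm.move_linear(position, frame=None, velocity=0.15, guard=None): straight line of the TCP; frame=None keeps the orientation; velocity is the mean speed in m/s. With guard (N) it stops when the force on the tool has changed by that much, and returns True; else False.
- arm.move_j(angles): joint-space move.
- arm.grip(opening, force=None): finger opening in m; force is the grip in N (None keeps the last); returns when the fingers have stopped.
- arm.wait(seconds).
- kinematics.inverse_kinematics(position, orientation): joint angles nearest the present ones, or None.
- viewer.read_camera(name): name is "side" or "top"; returns a dict with "frame" (384x512x3 uint8, blue, green, red), "range_z" (384x512 float32, m along the optical axis (not along the pixel's ray), 0 where there is no reading), "mtx" (3x3 intrinsics, pixels), "R" (3x3) and "t" (3): a world point X has camera coordinates R X + t. Camera axes: x right, y down, z forward; pixel columns grow to the right and rows downward; lengths in m; the calibration is good to about 2 mm. A picture is of the moment at which its call begins.
A pose or a line that the arm cannot do raises arm.MotionError and nothing moves.
- arm.sign_off(): hands the job in; it is judged then, once.
Trained networks look in the newest picture that a camera, given by its name, has taken for a name from the list of things; names that differ only in an ending like _2 or _b are one class to them, and where a whole thing is asked for, a point or a joint stands for the part that bears it (a point fixed in the world has none). Each returns a list of dicts, best first, with "score" (0 to 1); they miss things now and then, are a little off and sometimes report something else, mostly with a low value. They report only what shows in the picture. A call takes as long as a camera call.
- viewer.masks_of(target, camera): "pixels" (384x512 bool, what is visible of it) and "point" ([column, row] in pixels, amid what is visible of it).
Readings, each from a call of its own:
- arm.get_time(): time.
- arm.get_joint_pos(): joint angles.
- arm.get_joint_vel(): joint speeds.
- arm.get_effort(): joint torques, N m.
- arm.get_tcp_pos(): TCP position.
- arm.get_ee_rot(): TCP orientation.
- arm.get_ft_force(): force on the tool from outside, world axes, zero at the start.
- arm.get_wrist_torque(): the same for the moment, N m.
- arm.get_gripper_width(): finger opening in m.
- arm.get_finger_force(): force on a finger pad.
Only numpy, scipy, OpenCV 4.12 (cv2) and the standard library are available. Lean on these libraries where they do the work, as an engineer would, in place of code of your own. Each camera call takes 0.05 s, during which the arm holds its last target. There are 200 camera calls.

## Working session

There is one attempt and no reset: what is moved stays moved. The work goes in short steps, each a Python script; the robot and the scene stay as the last script left them, time stands still between calls to the robot, and variables do not carry over. Pictures are saved under pics/ and viewed, at most 10 in all, crops included, and the job is handed in when it is done.

```bash
mkdir -p pics; cat > h.py <<'E'
import numpy as np, cv2
from rig import arm, kinematics, viewer
def cloud(c):
    z=c["range_z"]; v,u=np.mgrid[0:384,0:512]; K=c["mtx"]
    P=np.stack([(u-K[0,2])/K[0,0]*z,(v-K[1,2])/K[1,1]*z,z],-1)
    W=(P-c["t"])@c["R"]; W[z<=0]=np.nan
    return W
E
python3 - <<'E'
from h import *
for cam in ("top","side"):
    c=viewer.read_camera(cam); W=cloud(c); np.save(f"{cam}.npy",W); cv2.imwrite(f"pics/{cam}0.png",c["frame"])
    for n in ("console","rocker_far","rocker","key_top","run_top","aux_top","car","truck","wagon","signal"):
        for d in viewer.masks_of(n,cam)[:2]:
            m=d["pixels"]; p=W[m]; p=p[~np.isnan(p[:,0])]
            print(cam,n,round(d["score"],2),np.round(d["point"]),m.sum(),np.round(np.median(p,0),4) if len(p) else None, np.round(np.percentile(p,[3,97],axis=0),3).tolist() if len(p) else None)
print(arm.get_time(),arm.get_ee_rot())
E
```

```text
top console 0.86 [268. 237.] 3322 [0.507  0.0172 0.0449] [[0.428, -0.164, 0.034], [0.602, 0.2, 0.05]]
top rocker_far 0.86 [236. 226.] 311 [0.5311 0.086  0.0702] [[0.502, 0.068, 0.059], [0.559, 0.102, 0.08]]
top rocker 0.69 [235. 226.] 307 [0.5318 0.0861 0.0705] [[0.502, 0.068, 0.06], [0.562, 0.102, 0.08]]
top rocker 0.25 [250. 234.] 3110 [0.5047 0.0225 0.045 ] [[0.43, -0.163, 0.036], [0.6, 0.2, 0.05]]
top run_top 0.53 [289. 238.] 190 [ 0.504  -0.0502  0.0732] [[0.486, -0.068, 0.069], [0.521, -0.034, 0.078]]
top car 0.72 [263. 232.] 485 [0.5169 0.0179 0.0674] [[0.476, -0.006, 0.058], [0.559, 0.039, 0.081]]
top truck 0.56 [266. 182.] 591 [0.6575 0.0085 0.0473] [[0.609, -0.011, 0.011], [0.716, 0.027, 0.054]]
top wagon 0.97 [167. 228.] 973 [0.5294 0.271  0.0675] [[0.474, 0.246, 0.023], [0.585, 0.299, 0.072]]
top signal 0.57 [353. 252.] 244 [ 0.472  -0.2318  0.0095] [[0.456, -0.252, 0.003], [0.494, -0.215, 0.119]]
side console 0.87 [276. 252.] 3146 [0.4874 0.1098 0.0424] [[0.426, -0.128, 0.007], [0.606, 0.213, 0.046]]
side rocker_far 0.6 [267. 231.] 321 [0.5319 0.0896 0.0678] [[0.501, 0.0
[... 341 characters left out ...]
9, 0.074]]
side run_top 0.4 [318. 183.] 163 [ 0.4883 -0.114   0.0697] [[0.473, -0.165, 0.044], [0.507, -0.101, 0.073]]
side aux_top 0.45 [250. 246.] 41 [0.5447 0.1592 0.0707] [[0.539, 0.152, 0.063], [0.552, 0.164, 0.073]]
side car 0.73 [288. 214.] 591 [0.5145 0.0285 0.0635] [[0.476, 0.003, 0.044], [0.562, 0.044, 0.077]]
side truck 0.72 [234. 203.] 804 [0.6574 0.021  0.0386] [[0.609, -0.002, 0.001], [0.713, 0.031, 0.051]]
side wagon 0.71 [226. 295.] 1945 [0.5241 0.2858 0.0657] [[0.472, 0.25, 0.017], [0.588, 0.307, 0.068]]
side signal 0.71 [338. 175.] 253 [ 0.4732 -0.2295  0.0084] [[0.455, -0.252, 0.002], [0.492, -0.213, 0.115]]
1.1 [5.23915301e-06 9.93858735e-01 1.10656293e-01 7.56501481e-06]
```

```bash
python3 - <<'E'
import cv2,numpy as np
a=cv2.resize(cv2.imread("pics/top0.png")[150:300,140:380],None,fx=3.3,fy=3.3,interpolation=2);cv2.imwrite("pics/topc.png",a)
a=cv2.resize(cv2.imread("pics/side0.png")[130:330,180:400],None,fx=3,fy=3,interpolation=2)[:600];cv2.imwrite("pics/sidec.png",a)
for cam in("top","side"):
    W=np.load(cam+".npy"); im=cv2.imread(f"pics/{cam}0.png")
    m=(W[...,2]>.064)&(W[...,2]<.085)&(im.max(-1)<75)&(W[...,0]>.4)&(W[...,0]<.62)&(abs(W[...,1])<.22)
    n,l,s,c=cv2.connectedComponentsWithStats(m.astype(np.uint8))
    for i in range(1,n):
        if s[i,4]>15:
            p=W[l==i]; print(cam,c[i].round(),s[i,4],p.mean(0).round(4),((p.min(0)+p.max(0))/2).round(4),np.ptp(p,axis=0).round(3))
E
```

```text
top [238. 221.] 121 [0.5471 0.082  0.0744] [0.5465 0.0824 0.0742] [0.031 0.029 0.019]
top [210. 222.] 30 [0.5446 0.1538 0.0732] [0.5454 0.1533 0.0736] [0.014 0.013 0.01 ]
top [235. 234.] 115 [0.5125 0.0887 0.0687] [0.513  0.0889 0.0694] [0.032 0.032 0.01 ]
top [288. 238.] 188 [ 0.502  -0.0508  0.0731] [ 0.5017 -0.0513  0.0719] [0.037 0.04  0.015]
top [314. 243.] 130 [ 0.4879 -0.1188  0.0722] [ 0.4884 -0.1197  0.0721] [0.032 0.034 0.015]
side [319. 183.] 97 [ 0.488  -0.1141  0.0702] [ 0.4894 -0.1145  0.0693] [0.032 0.033 0.01 ]
side [303. 197.] 175 [ 0.502  -0.046   0.0707] [ 0.503  -0.0495  0.0694] [0.039 0.043 0.01 ]
side [263. 224.] 139 [0.548  0.0864 0.0727] [0.5486 0.0847 0.0727] [0.029 0.033 0.016]
side [274. 233.] 134 [0.5136 0.0925 0.0665] [0.5141 0.091  0.0668] [0.033 0.035 0.006]
side [249. 246.] 45 [0.5442 0.1577 0.0704] [0.5446 0.1561 0.0687] [0.015 0.017 0.009]
```

View pics/topc.png

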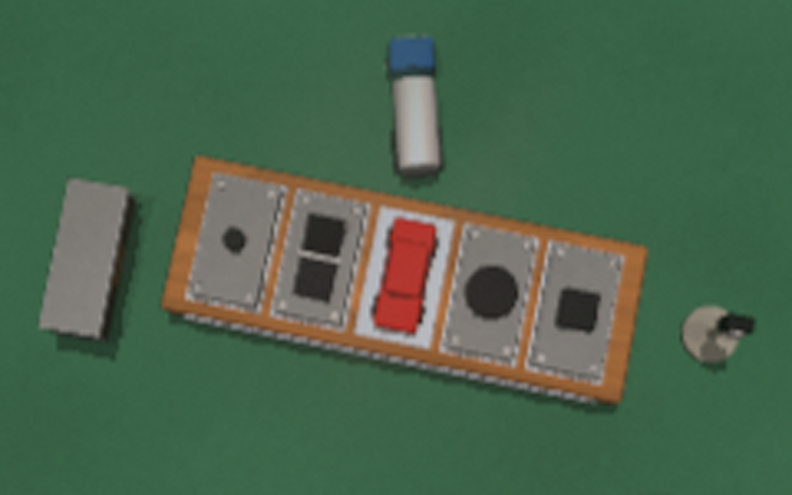

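View pics/sidec.png

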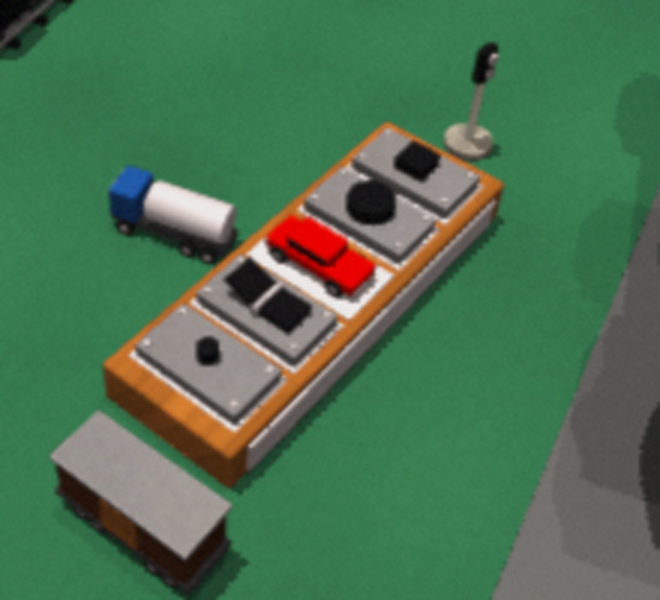

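The top crop shows, left to right, the aux button (235,240), rocker (320,258), car (405,275), run button (492,292) and square key (578,310). The side view agrees, and the rocker's far half is higher. Positions fit the 70 mm spacing at a yaw of about -0.205. Next I'll press the rocker.

```bash
cat >> h.py <<'E'
yaw=-0.205; a=yaw/2
Q=[0,np.cos(a),np.sin(a),0]   # tool x along console x, z down
ex=np.array([np.cos(yaw),np.sin(yaw)])
RF=np.array([.530,.0873])+.025*ex; KEY=np.array([.4883,-.1165]); RUN=np.array([.502,-.049])
def press(xy,z0,zmin,g):
    arm.move_linear([*xy,z0],velocity=.12)
    hit=arm.move_linear([*xy,zmin],velocity=.015,guard=g)
    print("hit",hit,"tcp",np.round(arm.get_tcp_pos(),4),"F",np.round(arm.get_ft_force(),1),"t",arm.get_time())
E
python3 - <<'E'
from h import *
arm.grip(0,20); print(arm.get_gripper_width())
arm.move_ptp([*RF,.17],Q); print(arm.get_tcp_pos(),arm.get_ee_rot(),arm.get_ft_force(),arm.get_time())
press(RF,.095,.066,18)
E
```

```text
0.0006017384486164737
[0.55465351 0.0816307  0.17002405] [ 3.26576994e-05  9.94716989e-01 -1.02655286e-01  6.15349373e-05] [-0.65768668  0.92505304  0.77515885] 5.3167
hit True tcp [0.5545 0.0822 0.0682] F [-1.5  0.1 10.2] t 7.7167
```

```bash
python3 - <<'E'
from h import *
arm.wait(.2); arm.move_linear([*RF,.13]); arm.move_linear([*KEY,.13],velocity=.2)
for cam in("top","side"):
    c=viewer.read_camera(cam);W=cloud(c);cv2.imwrite(f"pics/{cam}1.png",c["frame"])
    d=(W[...,:2]-np.array([.530,.0873])); x=d@ex; y=d@np.array([-ex[1],ex[0]])
    for s in(-1,1):
        m=(abs(y)<.012)&(x*s>.008)&(x*s<.028)&(W[...,2]>.05)&(W[...,2]<.09)
        if m.sum()>5: print(cam,s,m.sum(),np.polyfit(x[m],W[...,2][m],1).round(3),W[...,2][m].mean().round(4))
cv2.imwrite("pics/side1c.png",cv2.resize(c["frame"][130:330,180:400],None,fx=3,fy=3))
print(arm.get_time())
E
```

```text
top -1 68 [-0.49   0.068] 0.0766
top 1 69 [0.046 0.067] 0.068
side -1 92 [0.199 0.073] 0.0689
side 1 66 [0.002 0.067] 0.0666
9.7833
```

View pics/side1c.png

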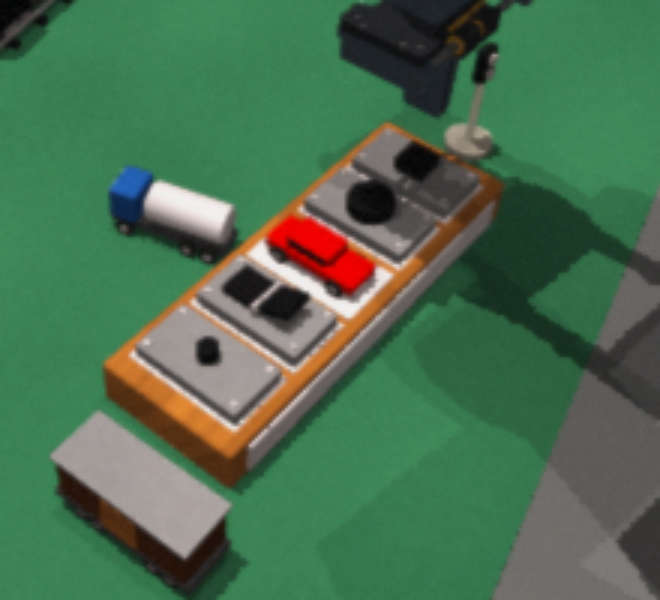

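The side view shows the rocker's far half (245,285) now flat and its near half (283,302) raised. Its height (0.067–0.068) matches what the level near half read before, so it is fully over. Next is the key.

```bash
python3 - <<'E'
from h import *
press(KEY,.082,.058,18)
arm.wait(.2); print(arm.get_tcp_pos(),arm.get_ft_force())
arm.move_linear([*KEY,.10]); arm.move_linear([*RUN,.13],velocity=.2)
for cam in("top","side"):
    W=cloud(viewer.read_camera(cam))
    m=np.linalg.norm(W[...,:2]-KEY,axis=-1)<.011
    z=W[...,2][m]; print(cam,m.sum(),np.median(z) if len(z) else None)
print(arm.get_time())
E
```

```text
hit True tcp [ 0.4884 -0.1165  0.0649] F [-2.5  1.2 18.4] t 11.4333
[ 0.48841151 -0.11653304  0.06493078] [-2.73907245  1.8501032  16.79809656]
top 115 0.5367284546132296
side 66 0.06545300019364236
12.6417
```

The key bottomed out at z = 0.065, the expected fully-in height. Next is the run button.

```bash
python3 - <<'E'
from h import *
press(RUN,.082,.058,18)
arm.wait(.4); print(arm.get_tcp_pos(),arm.get_ft_force(),arm.get_time())
c=viewer.read_camera("side"); cv2.imwrite("pics/side2c.png",cv2.resize(c["frame"][130:330,180:400],None,fx=3,fy=3))
E
```

```text
hit True tcp [ 0.5021 -0.049   0.0651] F [-2.8  1.2 17.5] t 14.2833
[ 0.50207733 -0.04900678  0.0650821 ] [-1.84310141e+00  1.04372771e-02  1.61727842e+01] 14.6833
```

View pics/side2c.png

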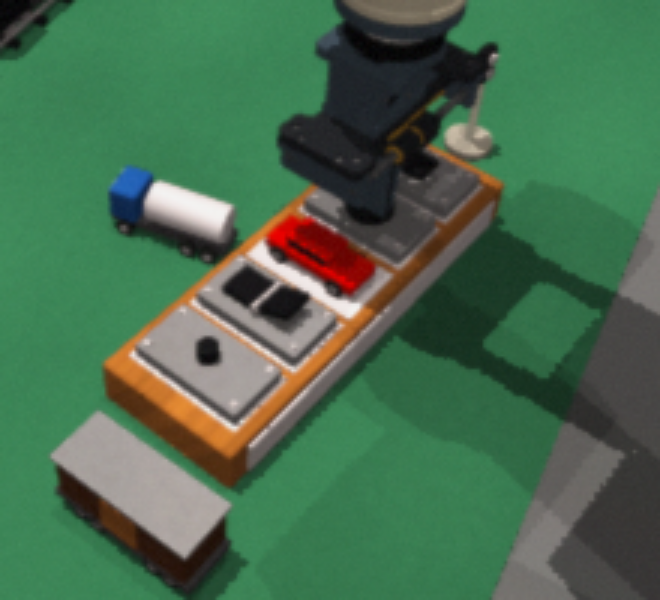

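The fingers hold the run button (370,210) down at z = 0.065 with 16 N. The rocker is still over, and the car, truck, wagon and signal haven't moved.

```bash
python3 -c "
from rig import arm
print(arm.sign_off())"
```

```text
the job is handed in; nothing more can be done
None
```

I handed the job in at about 15 s with the rocker tipped over, the key fully in and the fingers holding the run button down at about 16 N; the sign-off returned no verdict.

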